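# Throw the old lime away in the step bin

### The job

The lime lying on the chopping board has gone off, throw it away: press the pedal of the little step bin all the way down so that its lid swings up and stays open by itself, drop the lime in, and then tip the lid forward again so that it falls fully shut. The lemon stays on the board, the bin stays where it stands, and nothing else on the bar gets knocked about.

Things in the scene. Friction and masses are not known exactly. Their poses are not given: they have to be found in the camera images.
- bin: Small round counter-top step bin, brushed steel with a black foot and black rim, 160 mm across at the foot and 154 mm at the rim, 173 mm high with its lid shut, 2 kg, standing loose on the worktop. Origin: centre of its underside. Its x axis points from the pedal (front, -x side) to the lid's hinge (back, +x side), z up. The pot is open, 144 mm wide inside at the mouth, its floor 20 mm above the underside. The wall is upright, 75 mm from the axis.
- bin_tread (a point): Place to press on the bin's pedal: on top of the flat steel tread with rubber ribs, in its middle across and 138 mm in front of the bin's axis (63 mm in front of the wall), 41 mm above the worktop at rest and about 20 mm at the stop. The tread is 74 mm wide and runs from 111 to 157 mm in front of the bin's axis. Moves with the pedal.
- bin_pedal (a joint): Angle of the pedal: 0 up at rest, 0.18 fully down on its stop (21 mm lower at point bin_tread). A spring brings it back up. Pressed slowly it takes about 3 to 6 N at point bin_tread, pressed at 30 mm/s up to 12 N; then the stop is hard. The bin starts to tip at about 30 N.
- bin_lid (a joint): Angle of the bin's lid: 0 shut, 1.8 (103 degrees) leaning back on its stop. The pedal lifts it through a push rod that only pushes: pressed to its stop the pedal throws the lid past upright (about 1.53), where it stays open after the pedal is let go; from less than that it falls shut again under its own weight, damped, in about a second. A light push on its outside closes it.
- bin_mouth (a point): Centre of the bin's round mouth, in the plane of the rim, 150 mm above the worktop. Fixed to the bin.
- bin_hinge (a point): Middle of the lid's hinge line (which runs along the bin's y axis), 94 mm behind the bin's axis and 157 mm above the worktop. Fixed to the bin.
- bin_lid_front (a point): Front edge of the round lid (157 mm across, domed, up to 22 mm thick, steel, 40 g), the edge opposite the hinge and 173 mm from it. When the lid stands open this is its highest point, about 325 mm above the worktop, and the domed outside of the lid faces backward. Moves with the lid.
- lime_mid (a point): Centre of the green lime lying on the chopping board, 53 x 43 x 44 mm, its longer side along its own x axis; loose, 44 g.
- lemon_mid (a point): Centre of the yellow lemon lying on the same board, larger than the lime, 67 x 51 x 49 mm; loose, stays on the board.
- board: Wooden chopping board, 180 x 260 x 21 mm, fixed. Origin: centre of its underside; x along the 180 mm side, y along the 260 mm side, z up. Wall cabinets hang over the worktop farther back on this side (world x above 0.63, y above -0.05, less than 0.6 m up): keep the wrist clear of them.
- jigger: Brass double jigger, 44 mm across, 78 mm high, standing between the bin and the board, farther back; loose bystander. Origin: centre of its underside.
- salt_shaker: Glass salt shaker, 44 mm across, 90 mm high, standing to the right of the bin; loose bystander. Origin: centre of its underside.
Things that resemble listed ones, but are neither listed nor needed, are in the scene too. What is shaped like the part that bears lime_mid but orange is not meant.

How it is judged:
On the way, in this order (a step that is already met when the one before it is completed fails the run):
1. the pedal is held down on its stop and the lid is up (value of joint bin_pedal above 0.165 rad and value of joint bin_lid above 1.53 rad), for 0.2 s.
2. the lid stands open by itself with the pedal let go, and the lime is in the bin (value of joint bin_pedal below 0.05 rad and value of joint bin_lid above 1.53 rad and z of lime_mid in the frame of bin below 0.11 m and horizontal distance between lime_mid and bin_mouth below 0.07 m), for 0.2 s.
At the end, for the whole second after the job is handed in: The lime is inside the bin, the bin's lid is shut (within 0.06 rad) and its pedal is up (within 0.03 rad); the bin stands upright within 40 mm of where it was; the lemon still lies on the board, within 80 mm of where it was (value of joint bin_lid below 0.06 rad and value of joint bin_pedal below 0.03 rad and z of lime_mid in the frame of bin between 0.02 and 0.11 m and horizontal distance between lime_mid and bin_mouth below 0.07 m and distance of bin from where it was at the start of the episode below 0.04 m and angle between bin's own z axis and vertical below 0.05 rad and linear speed of bin below 0.02 m/s and height (world z) of lemon_mid above 0.035 m and distance of lemon_mid from where it was at the start of the episode below 0.08 m); the robot touches nothing.
It fails at once if the bin is tipped or dragged away (angle between bin's own z axis and vertical above 0.2 rad or distance of bin from where it was at the start of the episode above 0.06 m).
It fails at once if the lemon is knocked off the board (height (world z) of lemon_mid below 0.03 m).
It fails at once if the jigger or the salt shaker is knocked about (distance of any of jigger, salt_shaker from where it was at the start of the episode above 0.04 m).
It also fails if it takes over 72 s, if anything falls off the work surface, if the arm or the gripper's body presses on something with over 40 N, if the wrist force passes 120 N, or if a joint passes its speed limit or range.

### The arm

A 6-joint arm with a two-finger parallel gripper is mounted at the origin on a cart in front of the work surface, level with it; the furniture and walls round the work are solid. World frame = base frame: x ahead of the robot, y to its left, z up, the work surface at z = 0. Lengths are in m, angles in rad, forces in N, time in s.
With the tool pointing down it reaches from about 0.35 to 0.975 m from the base axis. Payload 4.9 kg.
Tool frame: the origin (TCP) lies on the centre line of the jaws, within the pads' length; the fingertips stand 19 mm ahead of it and the grasp point (between the pads) is the TCP; z points along the fingers, y is the direction in which the jaws open and shut (so a half turn about z gives the same grasp; the last joint's range is limited). The gripper opens to 85 mm and grips with 20 to 120 N. Pads are 22 mm wide; open, the fingers measure 114 mm over their backs; the gripper's body (76 mm by 85 mm) begins 54 mm behind the grasp point. The pads swing forward as they close: fully open they stand 13 mm farther back than shut.
Start: joints at [-1.407, 0.053, 1.613, -0, 1.476, -0.119], TCP at [0.174, -0.6, 0.25] pointing down, gripper open.
Joint ranges: [-3.01, 3.01], [-1.01, 2.22], [0.06, 2.58], [-1.02, 4.17], [0.09, 2.62], [-3.14, 3.14]. Speed limits (rad/s): [2.57, 2.57, 3.14, 3.14, 3.14, 3.14].

### API

Orientations are given as a rotation vector (axis times angle).
In Python, from station import ctrl gives the robot as it stands. The module is installed in compiled form; this text tells all that it offers.
- The arm moves only by the tool move_arm, never from a script. Its argument "moves" is a list of rows, each a list of 6 numbers: the shift along the tool's x, y, z in mm, then the turn, a rotation vector about the tool's x, y, z in degrees. In form: [[dx, dy, dz, rx, ry, rz], ...]. A call has 1 to 10 rows; each row shifts and turns the commanded pose from where the row before left it, along the tool's axes as they then stand; what a row does not reach is not made up. A row lasts 1/12 s, in which the tool goes at most 41.7 mm and 7.16 degrees, less where a joint would pass 70% of its speed; a pose out of reach is approached as far as the arm can. A call is refused whole if a number of a shift passes 41.7 or a number of a turn 7.16, either way. A call with a gripper value outside its range is refused whole. "fingers" is the opening, from 0 (shut) to 1 (fully open), set as the call begins (left out, the last holds). The fingers move at their own pace and stop on an object; the grip force is fixed at half the most. Time passes only in rows, so rows that do not move let the fingers close. It gives the time, the measured TCP pose, the force and the opening at its end, in the units of the state.
- ctrl.observe(): the state, without advancing time (a new reading comes with each control period).
- ctrl.capture(name): name is "side" or "top" or "wrist"; returns a dict with "frame" (480x640x3 uint8, red, green, blue), "mtx" (3x3 intrinsics, pixels), "R" (3x3) and "t" (3): a world point X has camera coordinates R X + t; the wrist camera has in their place "hand_eye" (4x4, takes a point from camera to tool coordinates, whose origin is the TCP and whose axes are the flange's). Camera axes: x right, y down, z forward; pixel columns grow to the right and rows downward; lengths in m; the calibration is good to about 2 mm. A picture is of the moment at which its call begins: read the wrist's pose just before it. There is no depth.
- ctrl.finish_job(): hands the job in, once; it reports no verdict.
Trained networks look in a picture, given as the dict that the camera call returned (one of the last four; its "shot" number tells which), for a name from the list of things; names that differ only in an ending like _2 or _b are one class to them, and where a whole thing is asked for, a point or a joint stands for the part that bears it (a point fixed in the world has none). Each returns a list of dicts, best first, with "confidence" (0 to 1); they miss things now and then, are a little off and sometimes report something else, mostly with a low value. They report only what shows in the picture. A call takes as long as a camera call. They do not tell look-alikes from the thing itself.
- ctrl.masks_of(picture, label): "mask" (480x640 bool, what is visible of it) and "box" ([left, top, right, bottom] in pixels, round what is visible of it).
The state is a dict: "time_s": time; "joint_pos": joint angles; "joint_vel": joint speeds; "tau": joint torques, N m; "tool_pos": TCP position; "tool_rot": TCP orientation; "wrist_force": force on the tool from outside, world axes, zero at the start; "torque": the same for the moment, N m; "gripper_width": finger opening in m.
Only numpy, scipy, OpenCV 4.12 (cv2) and the standard library are available. Lean on these libraries where they do the work, as an engineer would, in place of code of your own. Each camera call takes 0.05 s, during which the arm holds its last target.

## Working session

There is one attempt and no reset: what is moved stays moved. The work goes in short steps, Python scripts to look and compute and a tool call to move; the robot and the scene stay as the last step left them, time stands still between calls to the robot, and variables do not carry over. Pictures are saved under pics/ and viewed, and the job is handed in when it is done.

Besides the shell and the picture viewer there is one more tool, called as name(argument=value, ...), one argument or row to a line, values as JSON. move_arm: Moves the arm, as the interface text tells. Its arguments: {"type":"object","properties":{"moves":{"type":"array"},"fingers":{"type":"number"}},"required":["moves"]}

```bash
mkdir -p pics
python3 - <<'E'
from station import ctrl
import cv2,pickle
s=ctrl.observe();print({k:s[k] for k in('time_s','tool_pos','tool_rot','gripper_width','wrist_force')})
for n in('side','top','wrist'):
    c=ctrl.capture(n);cv2.imwrite(f'pics/{n}0.png',c['frame'][:,:,::-1]);pickle.dump(c,open(f'{n}0.pkl','wb'))
    print(n,c['mtx'].tolist(),[ (k,c[k].tolist()) for k in('R','t','hand_eye') if k in c])
    if n!='wrist':
      for l in('bin','lime_mid','lemon_mid','board','jigger','salt_shaker','bin_tread','bin_lid'):
        try:
            print(l,[(round(d['confidence'],2),d['box']) for d in ctrl.masks_of(c,l)])
        except Exception as e: print(l,e)
E
```

```text
{'time_s': 0.0, 'tool_pos': array([ 0.17431803, -0.59958111,  0.2490411 ]), 'tool_rot': array([-3.10816695e+00, -4.42460656e-01,  7.74830961e-05]), 'gripper_width': 0.08585043233377701, 'wrist_force': array([-0.67032264, -0.42655736, -0.23708656])}
side [[510.7070318957846, 0.0, 321.42416950651466], [0.0, 510.7070318957846, 238.03771558815134], [0.0, 0.0, 1.0]] [('R', [[-0.9756260764682476, -0.21868823764837644, 0.018144245077156278], [-0.15410517504566576, 0.623939477880824, -0.766127354273393], [0.15622213012027908, -0.7502499467884363, -0.6424326139017467]]), ('t', [0.541727596691407, 0.12764836859596232, 1.3671525111859517])]
bin [(0.73, [306.6, 170.2, 387.0, 249.1])]
lime_mid [(0.93, [311.4, 383.6, 334.7, 405.6]), (0.82, [318.1, 426.0, 344.2, 449.5]), (0.7, [315.2, 299.5, 331.6, 315.9])]
lemon_mid [(0.72, [330.3, 269.1, 351.1, 287.0])]
board [(0.7, [289.3, 263.5, 380.5, 352.9]), (0.2, [271.4, 231.8, 287.0, 257.9])]
jigger [(0.52, [273.0, 228.5, 289.8, 258.6])]
salt_shaker [(0.5, [347.3, 154.1, 364.0, 173.5]), (0.2, [313.2, 294.6, 332.3, 313.5])]
bin_tread [(0.64, [352.9, 225.1, 
[... 670 characters left out ...]
), (0.56, [347.2, 203.1, 417.7, 304.6])]
board [(0.89, [217.9, 235.4, 319.5, 309.6])]
jigger [(0.49, [318.8, 189.7, 334.8, 213.1])]
salt_shaker [(0.84, [476.7, 242.9, 500.3, 259.2])]
bin_tread [(0.73, [344.6, 272.1, 381.7, 308.1])]
bin_lid [(0.65, [354.7, 207.0, 420.6, 272.9])]
wrist [[430.60533536090065, 0.0, 321.2996363764402], [0.0, 430.60533536090065, 244.19154171527722], [0.0, 0.0, 1.0]] [('hand_eye', [[0.0008044593164692048, -0.9554571715229004, -0.2951286943532691, 0.0752309378670426], [0.9999995793602263, 0.0006385940775468129, 0.0006583896812314638, 7.283038656902274e-05], [-0.000440595706261158, -0.29512909985811503, 0.9554572833425681, -0.1237683410748796], [0.0, 0.0, 0.0, 1.0]])]
```

View pics/side0.png

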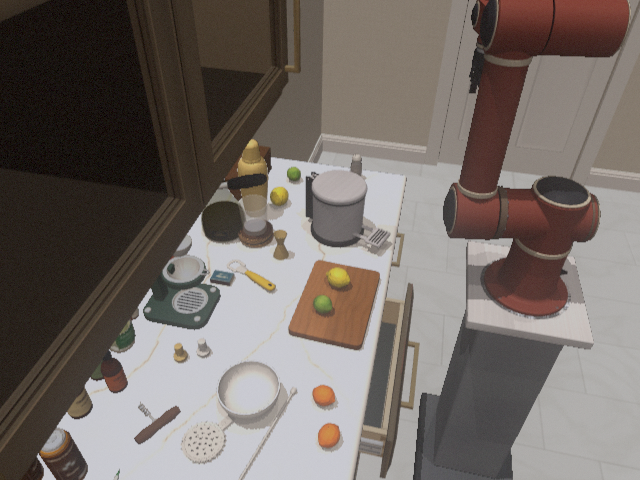

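View pics/top0.png

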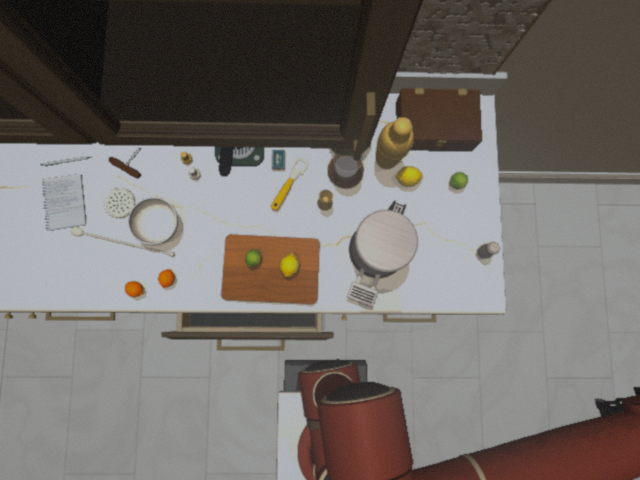

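The lime meant is the green one on the board, at top (253,257) and side (323,304). The other green one, at top (459,180) and side (294,174), is not on the board. The two oranges are at top (166,278) and (134,289). The lemon is at top (289,265). The bin is at top (385,243), with its pedal at (363,294).

```bash
cat > h.py <<'E'
import numpy as np,cv2,pickle
def ray(c,p):
    K,R,t=c['mtx'],c['R'],c['t']
    d=R.T@np.linalg.inv(K)@np.array([p[0],p[1],1.]);return -R.T@t,d/np.linalg.norm(d)
def plane(c,p,z):
    o,d=ray(c,p);return o+d*(z-o[2])/d[2]
def tri(c1,p1,c2,p2):
    P=[c['mtx']@np.c_[c['R'],c['t']] for c in(c1,c2)]
    X=cv2.triangulatePoints(P[0],P[1],np.array(p1,float).reshape(2,1),np.array(p2,float).reshape(2,1))[:,0];return X[:3]/X[3]
def proj(c,X):
    q=c['mtx']@(c['R']@np.asarray(X,float)+c['t']);return q[:2]/q[2]
def cen(m):
    v,u=np.nonzero(m);return np.array([u.mean(),v.mean()])
E
python3 - <<'E'
from h import *
from station import ctrl
s=ctrl.capture('side');t=ctrl.capture('top');pickle.dump((s,t),open('st.pkl','wb'))
r={}
for l in('lime_mid','lemon_mid','board','jigger','salt_shaker','bin_tread','bin_lid','bin'):
    for n,c in(('s',s),('t',t)):
        r[l,n]=ctrl.masks_of(c,l)
        for d in r[l,n]: print(l,n,round(d['confidence'],2),cen(d['mask']).round(1),d['box'])
pickle.dump(r,open('masks.pkl','wb'))
for n in 's','t':
    c={'s':s,'t':t}[n]
    b=c['frame'][150:330,230:420] if n=='s' else c['frame'][180:330,210:440]
    cv2.imwrite(f'pics/crop_{n}.png',cv2.resize(b,None,fx=3.4,fy=3.4 if n=='t' else 3.2,interpolation=cv2.INTER_CUBIC)[:,:,::-1])
E
```

```text
lime_mid s 0.65 [322.5 304.2] [313.1, 294.7, 332.8, 312.3]
lime_mid s 0.64 [323.  395.6] [309.1, 385.9, 333.5, 406.4]
lime_mid s 0.59 [328.6 435.6] [317.8, 425.1, 342.8, 446.2]
lime_mid t 0.66 [252.3 257.8] [245.9, 246.6, 262.2, 267.4]
lime_mid t 0.53 [133.1 289.2] [124.3, 283.6, 142.8, 298.2]
lime_mid t 0.51 [165.4 278.1] [155.5, 268.0, 172.1, 288.1]
lemon_mid s 0.77 [337.6 277.6] [328.0, 269.2, 350.2, 288.5]
lemon_mid t 0.77 [288.7 265.1] [276.8, 253.6, 300.1, 279.4]
board s 0.56 [335.4 307.1] [291.4, 263.6, 379.5, 352.9]
board t 0.89 [269.5 269.9] [218.4, 234.7, 317.3, 308.2]
jigger s 0.58 [280.1 245.9] [273.2, 230.4, 288.0, 256.9]
jigger t 0.61 [324.8 200.2] [319.4, 191.2, 332.5, 211.3]
salt_shaker s 0.65 [356.1 164.5] [349.2, 155.8, 365.1, 174.9]
salt_shaker t 0.82 [487.3 250. ] [474.7, 242.6, 501.0, 261.8]
bin_tread s 0.86 [374.4 236.8] [353.0, 225.1, 388.7, 249.3]
bin_tread s 0.2 [338.9 187.5] [311.3, 172.6, 369.5, 203.3]
bin_tread t 0.87 [362.9 290.9] [345.9, 270.5, 382.9, 305.9]
bin_lid s 0.74 [338.9 187.3] [312.5, 169.5, 367.9, 201.8]
bin_lid t 0.6 [385.6 240.6] [355.3, 207.2, 417.0, 273.0]
bin s 0.7 [338.6 209.4] [307.6, 170.9, 388.3, 248.4]
bin t 0.95 [380.1 249.4] [346.0, 203.0, 417.0, 309.2]
```

View pics/crop_s.png

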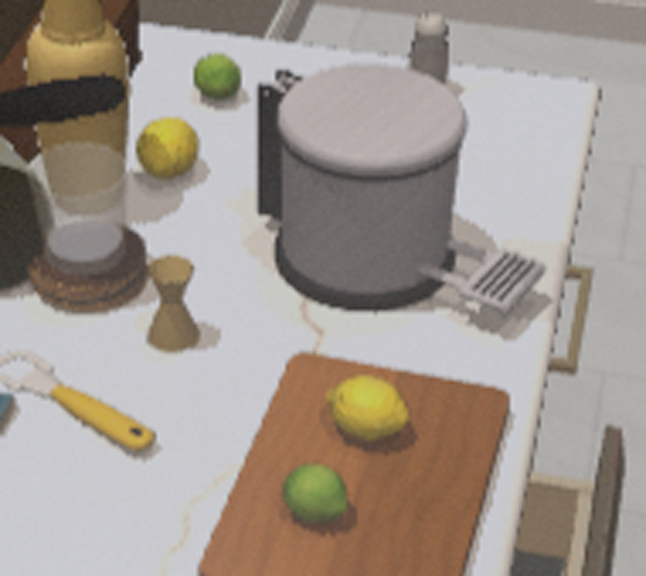

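View pics/crop_t.png

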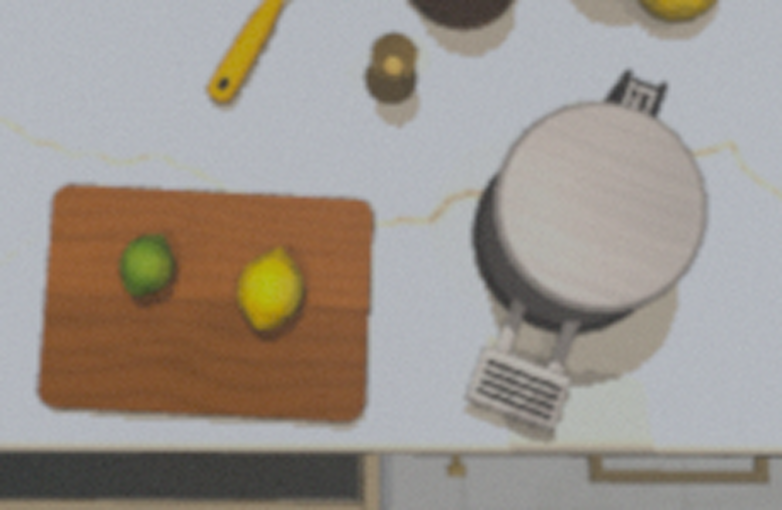

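The crops confirm the scene. The lime is green and on the board (side crop 316,494; top crop 147,266), and the tread is at top crop (520,386) and side crop (507,277). Next I'll work out the geometry.

Run:
```python
from h import *
s,t=pickle.load(open('st.pkl','rb'));r=pickle.load(open('masks.pkl','rb'))
g=lambda l,i=0:(cen(r[l,'s'][i]['mask']),cen(r[l,'t'][i]['mask']))
bc=lambda l:[np.array([(b[0]+b[2])/2,(b[1]+b[3])/2]) for b in (r[l,'s'][0]['box'],r[l,'t'][0]['box'])]
for l in('lime_mid','lemon_mid','jigger','salt_shaker','bin_lid','board'):
    a,b=g(l);print(l,tri(s,a,t,b).round(4),'box',tri(s,bc(l)[0],t,bc(l)[1]).round(4))
a=np.array([507/3.4+230,277/3.2+150]);b=np.array([520/3.4+210,386/3.4+180])
T=tri(s,a,t,b);print('tread',T, plane(t,b,.041),plane(s,a,.041))
# lid outline fit in both views
for n,c in(('s',s),('t',t)):
    m=r['bin_lid',n][0]['mask'].astype(np.uint8)
    cs=max(cv2.findContours(m,0,2)[0],key=cv2.contourArea)
    e=cv2.fitEllipse(cs);print(n,e)
    pts=np.array([plane(c,p[0],.157)[:2] for p in cs]);cc,rr=cv2.minEnclosingCircle(pts.astype(np.float32));print('circle z.157',cc,rr)
# pedal tread corners in top crop
for q in((487,345),(570,372),(554,426),(468,399),(637,95),(515,308),(575,325)):
    p=np.array(q)/3.4+[210,180];print(q,plane(t,p,.041 if q[1]>300 else .157).round(4))
print('cam centres',ray(s,(0,0))[0],ray(t,(0,0))[0])
```

```text
lime_mid [0.5021 0.2338 0.0467] box [0.5031 0.2294 0.0446]
lemon_mid [0.4835 0.1362 0.0481] box [0.4797 0.1369 0.0452]
jigger [0.6654 0.0396 0.0368] box [0.6629 0.0369 0.0427]
salt_shaker [ 0.5271 -0.398   0.0581] box [ 0.5228 -0.4009  0.0535]
bin_lid [ 0.5331 -0.1066  0.1581] box [ 0.5314 -0.1071  0.1641]
board [ 0.4761  0.1911 -0.0028] box [ 0.4734  0.1956 -0.0022]
tread [ 0.40578994 -0.06287736  0.04018596] [ 0.40991336 -0.06278533  0.041     ] [ 0.40196643 -0.06167285  0.041     ]
s ((338.8553466796875, 187.28173828125), (34.77946472167969, 57.067726135253906), 92.03556823730469)
circle z.157 (0.5316880345344543, -0.11351072043180466) 0.08882587403059006
t ((385.6493225097656, 239.98556518554688), (61.97848892211914, 64.51787567138672), 16.357908248901367)
circle z.157 (0.5410424470901489, -0.1089073196053505) 0.0857793390750885
(487, 345) [ 0.442 -0.037  0.041]
(570, 372) [ 0.4211 -0.1024  0.041 ]
(554, 426) [ 0.3788 -0.0892  0.041 ]
(468, 399) [ 0.3995 -0.0218  0.041 ]
(637, 95) [ 0.6178 -0.1379  0.157 ]
(515, 308) [ 0.4715 -0.0594  0.041 ]
(575, 325) [ 0.4583 -0.1069  0.041 ]
cam centres [0.33461537 1.0645307  0.96626903] [0.33614486 0.08903309 1.33821188]
```

move_arm(
  moves=[
    [23, -28, 0, 0, 0, 0],
    [23, -28, 0, 0, 0, 0],
    [23, -28, 0, 0, 0, 0],
    [23, -28, 0, 0, 0, 0],
    [23, -28, 0, 0, 0, 0],
    [23, -28, 0, 0, 0, 0],
    [23, -28, 0, 0, 0, 0],
    [23, -28, 0, 0, 0, 0],
    [23, -28, 0, 0, 0, 0],
    [23, -28, 0, 0, 0, 0],
  ],
  fingers=0,
)

```text
time_s: 2.68
tool_pos: [0.3174, -0.2655, 0.2505]
tool_rot: [3.11, 0.442, 0.001]
wrist_force: [0.2, 0.9, -0.0]
gripper_width: -0.0001
```

move_arm(
  moves=[
    [23, -28, 0, 0, 0, 0],
    [23, -28, 0, 0, 0, 0],
    [23, -28, 0, 0, 0, 0],
    [23, -28, 0, 0, 0, 0],
    [23, -29, 0, 0, 0, 0],
    [23, -29, 0, 0, 0, 0],
  ],
)

```text
time_s: 3.18
tool_pos: [0.4026, -0.0636, 0.2507]
tool_rot: [3.11, 0.442, 0.002]
wrist_force: [-0.1, -1.3, 0.8]
gripper_width: 0.0003
```

move_arm(
  moves=[
    [0, 0, 8, 0, 0, -6.9],
    [0, 0, 8, 0, 0, -6.9],
    [0, 0, 8, 0, 0, -6.9],
    [0, 0, 8, 0, 0, -6.9],
    [0, 0, 8, 0, 0, -6.9],
    [0, 0, 8, 0, 0, -6.9],
    [0, 0, 8, 0, 0, -6.9],
    [0, 0, 8, 0, 0, -6.9],
    [0, 0, 0, 0, 0, 0],
    [0, 0, 0, 0, 0, 0],
  ],
)

```text
time_s: 4.02
tool_pos: [0.402, -0.0652, 0.1861]
tool_rot: [-2.553, -1.829, 0.001]
wrist_force: [-0.6, -0.2, 0.5]
gripper_width: -0.0001
```

```bash
cat >> h.py <<'E'
from scipy.spatial.transform import Rotation as Ro
def wristcam(c,st):
    T=np.eye(4);T[:3,:3]=Ro.from_rotvec(st['tool_rot']).as_matrix();T[:3,3]=st['tool_pos']
    M=np.linalg.inv(T@c['hand_eye']);return dict(c,R=M[:3,:3],t=M[:3,3])
def rd(st):
    R=Ro.from_rotvec(st['tool_rot']).as_matrix()
    print('t',round(st['time_s'],2),'p',st['tool_pos'].round(4),'x',R[:,0].round(3),'z',R[:,2].round(3),'F',st['wrist_force'].round(1),'w',round(st['gripper_width'],4),'q',np.round(st['joint_pos'],2))
    return R
E
python3 - <<'E'
from h import *
from station import ctrl
st=ctrl.observe();R=rd(st);w=wristcam(ctrl.capture('wrist'),st)
pickle.dump(w,open('w1.pkl','wb'))
cv2.imwrite('pics/w1.png',w['frame'][:,:,::-1])
for l in ('bin_tread','bin_lid'):
    for d in ctrl.masks_of(w,l): print(l,d['confidence'],d['box'],cen(d['mask']))
print('proj tread guess',proj(w,(.4058,-.0629,.041)))
E
```

```text
t 4.02 p [ 0.402  -0.0652  0.1861] x [0.322 0.947 0.   ] z [-0.001  0.    -1.   ] F [-0.6 -0.2  0.5] w -0.0001 q [-0.34 -0.47  2.17 -0.    1.44 -0.02]
bin_tread 0.69 [294.8, 166.9, 434.9, 278.7] [346.4339641  223.06317322]
bin_lid 0.62 [476.2, 121.6, 640.0, 479.6] [571.58381183 302.68687985]
proj tread guess [325.80971352 227.33143732]
```

View pics/w1.png

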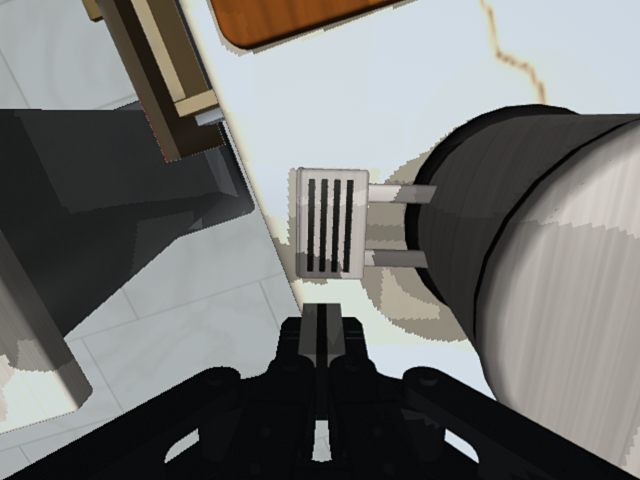

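The wrist view shows the tread at pixels (296–368, 167–280), centre about (332,223), squarely aligned with the tool.

Run:
```python
from h import *
s,t=pickle.load(open('st.pkl','rb'));w=pickle.load(open('w1.pkl','rb'))
for p in((332,223.5),(297,167),(370,169),(297,278),(367,280)): print(p,plane(w,p,.041).round(4))
print(tri(w,(332,223.5),t,(520/3.4+210,386/3.4+180)))
```

```text
(332, 223.5) [ 0.4104 -0.0618  0.041 ]
(297, 167) [ 0.4012 -0.0205  0.041 ]
(370, 169) [ 0.4437 -0.0362  0.041 ]
(297, 278) [ 0.3764 -0.09    0.041 ]
(367, 280) [ 0.4203 -0.1064  0.041 ]
[ 0.41015736 -0.06340857  0.03491438]
```

move_arm(
  moves=[
    [4, 0, 20, 0, 0, 0],
    [0, 0, 20, 0, 0, 0],
    [0, 0, 20, 0, 0, 0],
    [0, 0, 20, 0, 0, 0],
    [0, 0, 20, 0, 0, 0],
    [0, 0, 14, 0, 0, 0],
    [0, 0, 3, 0, 0, 0],
    [0, 0, 3, 0, 0, 0],
    [0, 0, 2, 0, 0, 0],
  ],
)

```text
time_s: 4.92
tool_pos: [0.4042, -0.0618, 0.0651]
tool_rot: [2.551, 1.832, 0.001]
wrist_force: [-0.1, 0.4, 0.7]
gripper_width: -0.0005
```

move_arm(
  moves=[
    [0, 0, 2, 0, 0, 0],
    [0, 0, 2, 0, 0, 0],
    [0, 0, 2, 0, 0, 0],
    [0, 0, 2, 0, 0, 0],
    [0, 0, 2, 0, 0, 0],
    [0, 0, 2, 0, 0, 0],
  ],
)

```text
time_s: 5.42
tool_pos: [0.4038, -0.0616, 0.0537]
tool_rot: [-2.551, -1.833, 0.001]
wrist_force: [-6.3, 2.1, 7.7]
gripper_width: 0.0003
```

move_arm(
  moves=[
    [0, 0, 2, 0, 0, 0],
    [0, 0, 2, 0, 0, 0],
    [0, 0, 2, 0, 0, 0],
    [0, 0, 2, 0, 0, 0],
    [0, 0, 2, 0, 0, 0],
  ],
)

```text
time_s: 5.83
tool_pos: [0.4031, -0.0614, 0.0428]
tool_rot: [-2.55, -1.833, 0.002]
wrist_force: [-5.3, 1.0, 6.0]
gripper_width: 0.0001
```

move_arm(
  moves=[
    [0, 0, 1, 0, 0, 0],
    [0, 0, 1, 0, 0, 0],
  ],
)

```text
time_s: 6.0
tool_pos: [0.4031, -0.0614, 0.0405]
tool_rot: [-2.55, -1.833, 0.002]
wrist_force: [-3.8, 1.0, 6.1]
gripper_width: -0.0
```

move_arm(
  moves=[
    [0, 0, 1, 0, 0, 0],
    [0, 0, 1, 0, 0, 0],
  ],
)

```text
time_s: 6.17
tool_pos: [0.4031, -0.0614, 0.0386]
tool_rot: [-2.55, -1.833, 0.002]
wrist_force: [-4.1, 1.1, 6.2]
gripper_width: -0.0
```

Run:
```python
from h import *
from station import ctrl
st=ctrl.observe();R=rd(st)
for n in('side','top'):
    c=ctrl.capture(n);f=c['frame'];b=f[80:270,220:420] if n=='s' or n=='side' else f[120:320,300:480]
    cv2.imwrite(f'pics/p_{n}.png',cv2.resize(b,None,fx=3,fy=3,interpolation=cv2.INTER_CUBIC)[:,:,::-1])
```

```text
t 6.17 p [ 0.4031 -0.0614  0.0386] x [ 0.319  0.948 -0.   ] z [-0.002  0.001 -1.   ] F [-4.1  1.1  6.2] w -0.0 q [-0.33 -0.25  2.27 -0.    1.12 -0.01]
```

View pics/p_side.png

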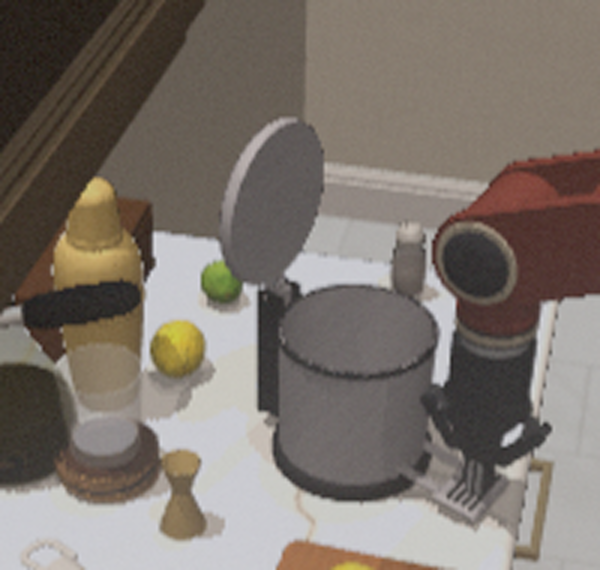

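The lid is up, near or past vertical (crop 272,200), and the fingertips are on the tread. I haven't hit the stop yet, so I'll keep going in 1 mm steps.

move_arm(
  moves=[
    [0, 0, 1, 0, 0, 0],
    [0, 0, 0, 0, 0, 0],
  ],
)

```text
time_s: 6.43
tool_pos: [0.4032, -0.0614, 0.0378]
tool_rot: [-2.55, -1.833, 0.001]
wrist_force: [-5.6, 2.1, 8.4]
gripper_width: -0.0
```

move_arm(
  moves=[
    [0, 0, 1, 0, 0, 0],
    [0, 0, 0, 0, 0, 0],
  ],
)

```text
time_s: 6.6
tool_pos: [0.4033, -0.0615, 0.0373]
tool_rot: [-2.55, -1.832, 0.002]
wrist_force: [-7.4, 2.5, 11.6]
gripper_width: 0.0005
```

move_arm(
  moves=[
    [0, 0, 1, 0, 0, 0],
    [0, 0, 1, 0, 0, 0],
    [0, 0, 0, 0, 0, 0],
    [0, 0, 0, 0, 0, 0],
    [0, 0, 0, 0, 0, 0],
    [0, 0, 0, 0, 0, 0],
  ],
)

```text
time_s: 7.1
tool_pos: [0.4035, -0.0615, 0.0365]
tool_rot: [-2.549, -1.832, 0.003]
wrist_force: [-12.3, 3.9, 21.9]
gripper_width: -0.0002
```

Run:
```python
from h import *
from station import ctrl
st=ctrl.observe();R=rd(st)
for n in('side',):
    c=ctrl.capture(n);f=c['frame'];b=f[80:270,220:420]
    pickle.dump(c,open('side_open.pkl','wb'))
    cv2.imwrite(f'pics/p2_{n}.png',cv2.resize(b,None,fx=3,fy=3,interpolation=cv2.INTER_CUBIC)[:,:,::-1])
# predicted lid front for angles
a=np.array([.5367,-.108,0]);ux=np.array([.943,-.334,0])
for th in(1.4,1.5,1.6,1.7,1.8):
    P=a+ux*(.094-.173*np.cos(th))+np.array([0,0,.157+.173*np.sin(th)]);print(th,((proj(c,P)-[220,80])*3).round(0))
```

```text
t 7.1 p [ 0.4035 -0.0615  0.0365] x [ 0.319  0.948 -0.   ] z [-0.003  0.001 -1.   ] F [-12.3   3.9  21.9] w -0.0002 q [-0.33 -0.24  2.27 -0.    1.12 -0.01]
1.4 [296. 137.]
1.5 [280. 130.]
1.6 [263. 124.]
1.7 [247. 121.]
1.8 [232. 119.]
```

View pics/p2_side.png

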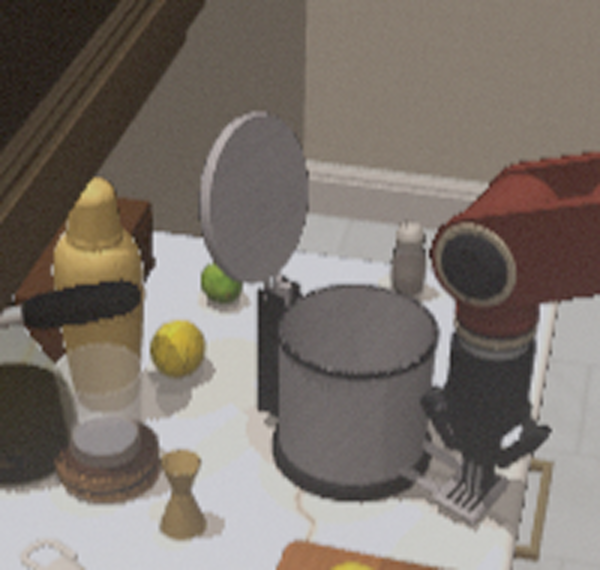

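The lid now leans back at about 1.75 rad and the pedal is on its stop at 22 N. Releasing gently.

move_arm(
  moves=[
    [0, 0, -2, 0, 0, 0],
    [0, 0, -3, 0, 0, 0],
    [0, 0, -4, 0, 0, 0],
    [0, 0, -6, 0, 0, 0],
    [0, 0, -10, 0, 0, 0],
    [0, 0, -20, 0, 0, 0],
    [0, 0, -35, 0, 0, 0],
    [0, 0, -40, 0, 0, 0],
    [0, 0, -40, 0, 0, 0],
    [0, 0, -20, 0, 0, 0],
  ],
)

```text
time_s: 7.98
tool_pos: [0.4055, -0.0623, 0.2208]
tool_rot: [2.545, 1.829, 0.009]
wrist_force: [1.0, 0.1, 0.3]
gripper_width: -0.0002
```

Run:
```python
from h import *
from station import ctrl
st=ctrl.observe();R=rd(st)
c=ctrl.capture('side');f=c['frame'];b=f[80:270,220:420]
cv2.imwrite(f'pics/p3.png',cv2.resize(b,None,fx=3,fy=3,interpolation=cv2.INTER_CUBIC)[:,:,::-1])
d=np.array([.4,.19,.23])-st['tool_pos'];print('to lime view pt, tool frame',(R.T@d*1000).round())
```

```text
t 7.98 p [ 0.4055 -0.0623  0.2208] x [ 0.319  0.948 -0.   ] z [ 0.009 -0.003 -1.   ] F [1.  0.1 0.3] w -0.0002 q [-0.33 -0.49  2.12  0.    1.5  -0.01]
to lime view pt, tool frame [237. -86. -10.]
```

View pics/p3.png

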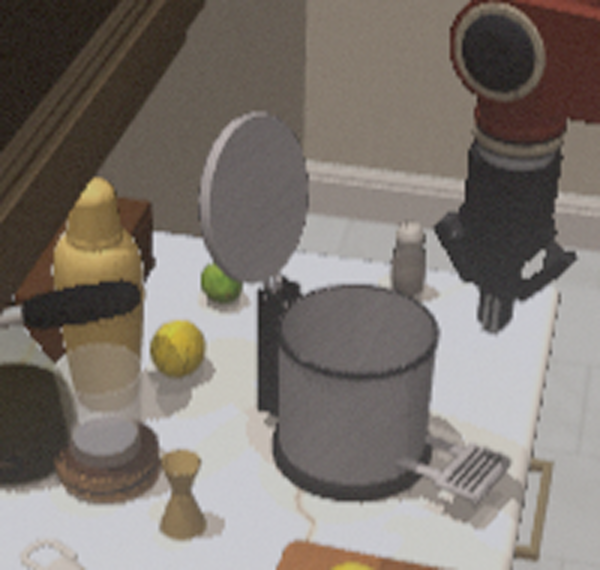

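The lid stays open and the pedal is back up. Moving to hover over the lime with the tool turned.

move_arm(
  moves=[
    [31, 0, 0, 0, 0, 0],
    [31, 0, 0, 0, 0, 0],
    [31, 0, 0, 0, 0, 0],
    [31, 0, 0, 0, 0, 0],
    [31, 0, 0, 0, 0, 0],
    [31, 0, 0, 0, 0, 0],
    [31, 0, 0, 0, 0, 0],
    [31, 0, 0, 0, 0, 0],
    [31, 0, 0, 0, 0, 0],
    [31, 0, 0, 0, 0, 0],
  ],
  fingers=0.85,
)

```text
time_s: 8.87
tool_pos: [0.5028, 0.2339, 0.2145]
tool_rot: [2.551, 1.833, 0.002]
wrist_force: [-1.0, 0.4, -0.6]
gripper_width: 0.0726
```

move_arm(
  moves=[
    [0, 0, 0, 0, 0, 7.1],
    [0, 0, 0, 0, 0, 7.1],
    [0, 0, 0, 0, 0, 7.1],
    [0, 0, 0, 0, 0, 7.1],
    [0, 0, 0, 0, 0, 7.1],
    [0, 0, 0, 0, 0, 7.1],
    [0, 0, 0, 0, 0, 7.1],
    [0, 0, 0, 0, 0, 7.1],
    [0, 0, 0, 0, 0, 7.1],
    [0, 0, 0, 0, 0, 7.1],
  ],
)

```text
time_s: 9.7
tool_pos: [0.5025, 0.2323, 0.2146]
tool_rot: [-3.141, -0.001, -0.001]
wrist_force: [0.9, -0.2, -0.3]
gripper_width: 0.073
```

move_arm(
  moves=[
    [0, 0, 0, 0, 0, 0],
    [0, 0, 0, 0, 0, 0],
  ],
)

```text
time_s: 9.87
tool_pos: [0.5025, 0.2323, 0.2145]
tool_rot: [-3.141, -0.016, -0.001]
wrist_force: [0.4, 0.5, -0.2]
gripper_width: 0.0729
```

Run:
```python
from h import *
from station import ctrl
s,t=pickle.load(open('st.pkl','rb'));r=pickle.load(open('masks.pkl','rb'))
st=ctrl.observe();R=rd(st);w=wristcam(ctrl.capture('wrist'),st)
pickle.dump(w,open('w2.pkl','wb'))
cv2.imwrite('pics/w2.png',w['frame'][:,:,::-1])
for l in ('lime_mid','lemon_mid'):
    for i,d in enumerate(ctrl.masks_of(w,l)):
        m=cen(d['mask']);cs=max(cv2.findContours(d['mask'].astype(np.uint8),0,2)[0],key=cv2.contourArea)
        print(l,d['confidence'],np.round(d['box']),m,cv2.fitEllipse(cs),plane(w,m,.044).round(4))
        if i==0:
            for n,c in(('s',s),('t',t)): print(tri(w,m,c,cen(r[l,n][0]['mask'])).round(4))
```

```text
t 9.87 p [0.5025 0.2323 0.2145] x [1.    0.01  0.001] z [ 0.001  0.    -1.   ] F [ 0.4  0.5 -0.2] w 0.0729 q [ 0.3  -0.09  1.82 -0.    1.42  1.86]
lime_mid 0.95 [296. 188. 357. 252.] [324.48808105 221.44278903] ((324.47369384765625, 221.4529266357422), (59.498802185058594, 70.4342269897461), 15.346345901489258) [0.5037 0.2298 0.044 ]
[0.5025 0.2295 0.0415]
[0.5037 0.2321 0.0469]
lime_mid 0.76 [  1. 251.  61. 309.] [ 27.72246256 279.45391015] ((26.588300704956055, 279.49853515625), (59.27510452270508, 65.57758331298828), 63.26809310913086) [0.4576 0.4469 0.044 ]
lemon_mid 0.76 [423. 204. 501. 295.] [461.57656219 249.25813536] ((461.60662841796875, 249.18392944335938), (72.87981414794922, 85.09597778320312), 24.757455825805664) [0.4843 0.1311 0.044 ]
[0.4839 0.1307 0.0427]
[0.4849 0.1348 0.0505]
lemon_mid 0.47 [293. 188. 353. 252.] [324.41522903 221.24747174] ((324.426025390625, 221.5091094970703), (59.47038269042969, 70.23726654052734), 18.839094161987305) [0.5039 0.2298 0.044 ]
```

View pics/w2.png

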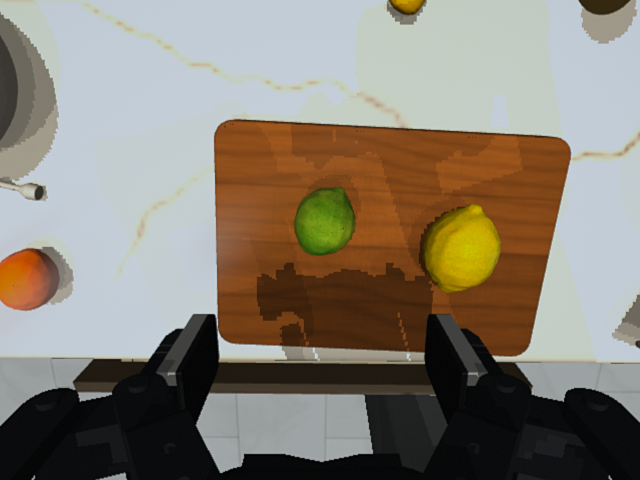

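The lime is at (325,221), clear of the lemon at (462,249), and it measures [0.503, 0.2305, 0.044]. I'll descend with about 12° of yaw to sit across its short side.

move_arm(
  moves=[
    [1, 2, 20, 0, 0, 6],
    [0, 0, 30, 0, 0, 6],
    [0, 0, 30, 0, 0, 0],
    [0, 0, 30, 0, 0, 0],
    [0, 0, 24, 0, 0, 0],
    [0, 0, 15, 0, 0, 0],
    [0, 0, 10, 0, 0, 0],
    [0, 0, 6, 0, 0, 0],
    [0, 0, 4, 0, 0, 0],
    [0, 0, 0, 0, 0, 0],
  ],
)

```text
time_s: 10.85
tool_pos: [0.5036, 0.2303, 0.0454]
tool_rot: [-3.125, 0.317, -0.0]
wrist_force: [-0.7, -0.6, -0.2]
gripper_width: 0.0723
```

move_arm(
  moves=[
    [0, 0, 0, 0, 0, 0],
    [0, 0, 0, 0, 0, 0],
    [0, 0, 0, 0, 0, 0],
    [0, 0, 0, 0, 0, 0],
    [0, 0, 0, 0, 0, 0],
    [0, 0, 0, 0, 0, 0],
  ],
  fingers=0,
)

```text
time_s: 11.35
tool_pos: [0.5047, 0.2307, 0.0471]
tool_rot: [-3.124, 0.317, -0.005]
wrist_force: [-0.2, 0.3, 6.2]
gripper_width: 0.0382
```

move_arm(
  moves=[
    [0, 0, -3, 0, 0, 0],
    [0, 0, -10, 0, 0, 0],
    [0, 0, -20, 0, 0, 0],
    [0, 0, -30, 0, 0, 0],
    [0, 0, -40, 0, 0, 0],
    [0, 0, -40, 0, 0, 0],
    [0, 0, -40, 0, 0, 0],
    [0, 0, -17, 0, 0, 0],
    [0, 0, 0, 0, 0, 0],
  ],
)

```text
time_s: 12.1
tool_pos: [0.5058, 0.2311, 0.2528]
tool_rot: [-3.121, 0.317, -0.017]
wrist_force: [0.2, 0.5, 0.3]
gripper_width: 0.0382
```

Run:
```python
from h import *
from station import ctrl
st=ctrl.observe();R=rd(st);w=wristcam(ctrl.capture('wrist'),st)
cv2.imwrite('pics/w3.png',w['frame'][:,:,::-1])
a=np.array([.5367,-.108,0]);ux=np.array([.943,-.334,0])
d=a-ux*.008+[0,0,.24]-st['tool_pos'];print((R.T@d*1000).round())
```

```text
t 12.1 p [0.5058 0.2311 0.2528] x [ 0.98  -0.201  0.01 ] z [ 0.011  0.003 -1.   ] F [0.2 0.5 0.3] w 0.0382 q [ 0.29 -0.12  1.78  0.    1.47  2.07]
[ 90. 325.  12.]
```

View pics/w3.png

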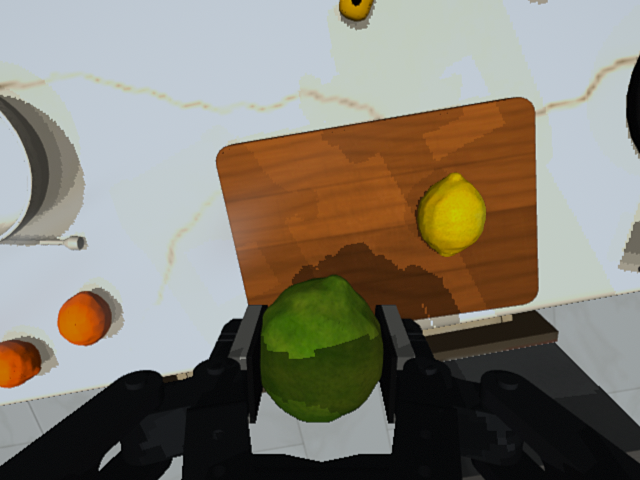

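The lime is held firmly at (321,350) and the lemon hasn't moved. Carrying it over the bin.

move_arm(
  moves=[
    [9, 32, 1, 0, 0, 0],
    [9, 32, 1, 0, 0, 0],
    [9, 32, 1, 0, 0, 0],
    [9, 32, 1, 0, 0, 0],
    [9, 32, 1, 0, 0, 0],
    [9, 33, 1, 0, 0, 0],
    [9, 33, 1, 0, 0, 0],
    [9, 33, 1, 0, 0, 0],
    [9, 33, 1, 0, 0, 0],
    [9, 33, 1, 0, 0, 0],
  ],
)

```text
time_s: 12.98
tool_pos: [0.5247, -0.1074, 0.2328]
tool_rot: [-3.124, 0.317, 0.006]
wrist_force: [1.1, 0.5, -0.7]
gripper_width: 0.0384
```

move_arm(
  moves=[
    [0, 0, 0, 0, 0, -7.1],
    [0, 0, 0, 0, 0, -7.1],
    [0, 0, 0, 0, 0, -7.1],
    [0, 0, 0, 0, 0, -7.1],
    [0, 0, 0, 0, 0, -7.1],
    [0, 0, 0, 0, 0, -7.1],
    [0, 0, 0, 0, 0, -7.1],
    [0, 0, 0, 0, 0, -7.1],
    [0, 0, 0, 0, 0, -7.1],
    [0, 0, 0, 0, 0, -7.1],
  ],
)

```text
time_s: 13.82
tool_pos: [0.5248, -0.1057, 0.2326]
tool_rot: [-2.721, -1.563, 0.005]
wrist_force: [-0.9, 1.7, -0.3]
gripper_width: 0.0385
```

move_arm(
  moves=[
    [0, 0, 0, 0, 0, -7.1],
    [0, 0, 20, 0, 0, -4],
    [0, 0, 0, 0, 0, 0],
  ],
)

```text
time_s: 14.07
tool_pos: [0.5233, -0.1052, 0.2098]
tool_rot: [-2.558, -1.81, 0.008]
wrist_force: [-0.2, -0.1, -1.3]
gripper_width: 0.0384
```

Run:
```python
from h import *
from station import ctrl
st=ctrl.observe();R=rd(st)
a=np.array([.5367,-.108,0]);ux=np.array([.943,-.334,0]);uy=np.array([.334,.943,0])
print('bin frame',((st['tool_pos']-a)@np.array([ux,uy]).T*1000).round(1))
w=wristcam(ctrl.capture('wrist'),st);cv2.imwrite('pics/w4.png',w['frame'][:,:,::-1])
c=ctrl.capture('side');f=c['frame'];b=f[80:270,220:420]
cv2.imwrite(f'pics/p4.png',cv2.resize(b,None,fx=3,fy=3,interpolation=cv2.INTER_CUBIC)[:,:,::-1])
# bin mouth centre from wrist: predicted rim points
for k in range(0,360,45):
    P=a+.072*(np.cos(np.radians(k))*ux+np.sin(np.radians(k))*uy)+[0,0,.15];print(k,proj(w,P).round(0),((proj(c,P)-[220,80])*3).round(0))
```

```text
t 14.07 p [ 0.5233 -0.1052  0.2098] x [0.333 0.943 0.   ] z [-0.009  0.003 -1.   ] F [-0.2 -0.1 -1.3] w 0.0384 q [-0.34 -0.13  1.86  0.    1.42  0.  ]
bin frame [-13.5  -1.8]
0 [510. 280.] [287. 304.]
45 [476. 167.] [277. 336.]
90 [356. 115.] [311. 365.]
135 [234. 166.] [371. 372.]
180 [195. 278.] [419. 352.]
225 [246. 375.] [426. 319.]
270 [349. 411.] [390. 292.]
315 [453. 376.] [334. 286.]
```

View pics/w4.png

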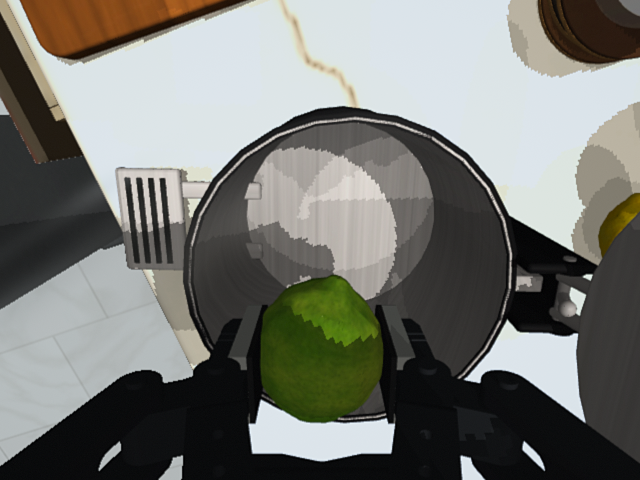

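View pics/p4.png

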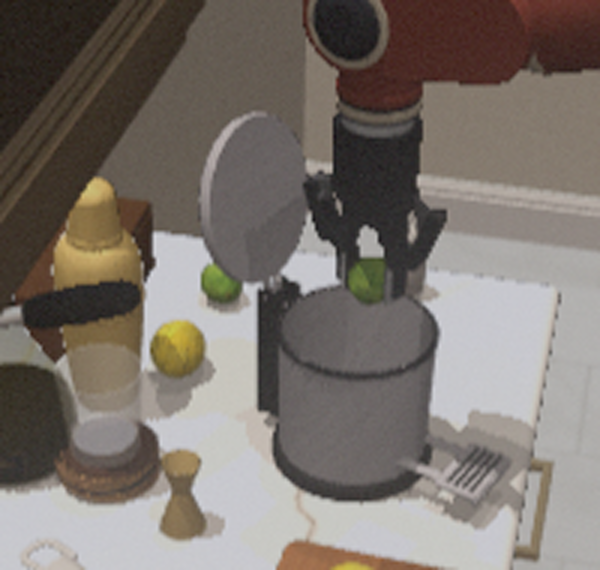

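The rim lies where predicted, with the bin axis about 13 mm from the TCP. Lowering a bit and releasing.

move_arm(
  moves=[
    [2, 4, 10, 0, 0, 0],
    [0, 2, 12, 0, 0, 0],
    [0, 0, 12, 0, 0, 0],
    [0, 0, 4, 0, 0, 0],
    [0, 0, 0, 0, 0, 0],
  ],
)

```text
time_s: 14.58
tool_pos: [0.5312, -0.1059, 0.1747]
tool_rot: [-2.563, -1.811, 0.004]
wrist_force: [-0.5, -0.3, -0.6]
gripper_width: 0.0385
```

move_arm(
  moves=[
    [0, 0, 0, 0, 0, 0],
    [0, 0, 0, 0, 0, 0],
    [0, 0, 0, 0, 0, 0],
    [0, 0, 0, 0, 0, 0],
    [0, 0, 0, 0, 0, 0],
  ],
  fingers=0.75,
)

```text
time_s: 15.0
tool_pos: [0.5328, -0.1064, 0.178]
tool_rot: [2.565, 1.813, 0.001]
wrist_force: [-0.4, 0.2, 0.1]
gripper_width: 0.064
```

move_arm(
  moves=[
    [0, 0, -10, 0, 0, 0],
    [0, 0, -25, 0, 0, 0],
    [0, 0, -40, 0, 0, 0],
    [0, 0, -40, 0, 0, 0],
    [0, 0, 0, 0, 0, 0],
  ],
)

```text
time_s: 15.42
tool_pos: [0.536, -0.1075, 0.3038]
tool_rot: [2.554, 1.805, 0.015]
wrist_force: [0.0, -1.4, 1.8]
gripper_width: 0.0642
```

Run:
```python
from h import *
from station import ctrl
st=ctrl.observe();R=rd(st)
w=wristcam(ctrl.capture('wrist'),st);cv2.imwrite('pics/w5.png',w['frame'][:,:,::-1])
c=ctrl.capture('side');cv2.imwrite(f'pics/p5.png',c['frame'][:,:,::-1])
t=ctrl.capture('top')
# bottle
print('bottle top', tri(c,(252,144),t,(402,127)))
for q in((402,127),(390,160)): print(plane(t,q,.25))
cv2.imwrite(f'pics/t5.png',cv2.resize(t['frame'][80:330,300:520],None,fx=2.4,fy=2.4)[:,:,::-1])
```

```text
t 15.42 p [ 0.536  -0.1075  0.3038] x [0.334 0.943 0.   ] z [ 0.016 -0.006 -1.   ] F [ 0.  -1.4  1.8] w 0.0642 q [-0.33 -0.17  1.74 -0.    1.56  0.01]
bottle top [ 0.79332073 -0.13717679  0.24213981]
[ 0.79286387 -0.13528241  0.25      ]
[ 0.71080774 -0.10511777  0.25      ]
```

View pics/w5.png

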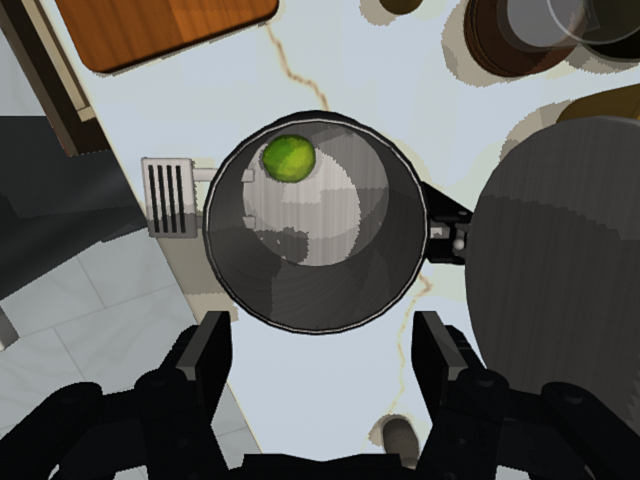

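View pics/p5.png

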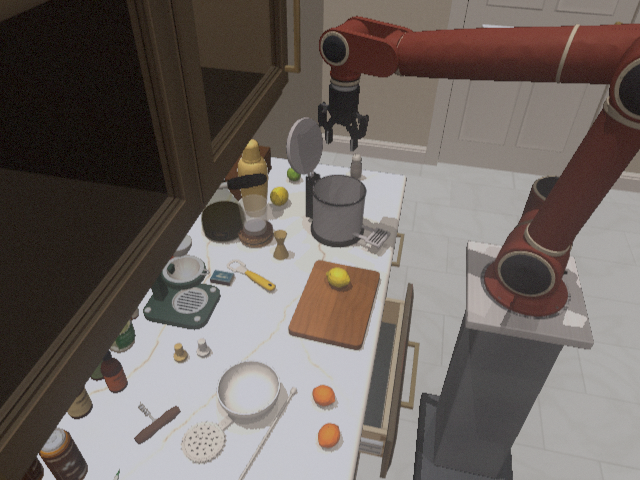

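View pics/t5.png

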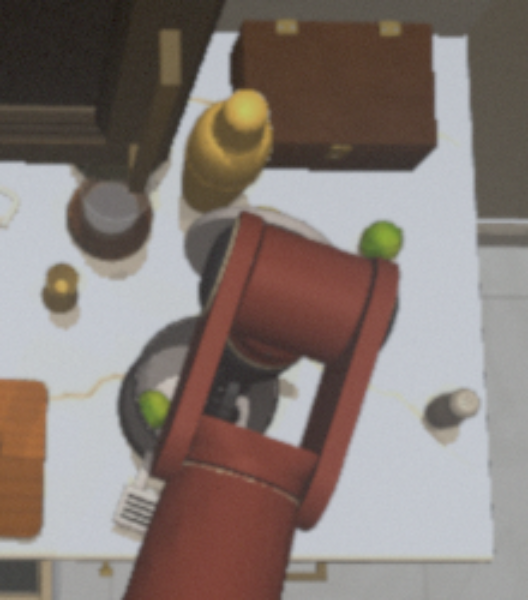

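The lime rests on the bin floor (wrist view 289,158) and the lid is still open. The bottle behind is at [0.793, -0.137] with its top at about 0.25 m. I'll go up, over and down behind the lid with the fingers shut.

move_arm(
  moves=[
    [0, 0, -38, 0, 0, 0],
    [0, 0, -38, 0, 0, 0],
    [0, 0, -38, 0, 0, 0],
    [-9, 0, 0, 0, 0, 0],
    [-9, 30, 0, 0, 0, 0],
    [-9, 30, 0, 0, 0, 0],
    [-9, 30, 0, 0, 0, 0],
    [-9, 30, 0, 0, 0, 0],
    [0, 30, 0, 0, 0, 0],
    [0, 28, 0, 0, 0, 0],
  ],
  fingers=0,
)

```text
time_s: 16.4
tool_pos: [0.686, -0.2093, 0.4031]
tool_rot: [-2.564, -1.81, 0.004]
wrist_force: [0.5, -0.4, 1.5]
gripper_width: 0.0001
```

move_arm(
  moves=[
    [0, 0, 0, 0, 0, 0],
    [0, 0, 0, 0, 0, 0],
  ],
)

```text
time_s: 16.57
tool_pos: [0.6855, -0.2085, 0.4017]
tool_rot: [-2.561, -1.81, 0.006]
wrist_force: [-1.8, 0.7, -0.6]
gripper_width: 0.0001
```

Run:
```python
from h import *
from station import ctrl
st=ctrl.observe();R=rd(st)
a=np.array([.5367,-.108,0]);ux=np.array([.943,-.334,0]);uy=np.array([.334,.943,0])
print('bin frame',((st['tool_pos']-a)@np.array([ux,uy]).T*1000).round(1))
w=wristcam(ctrl.capture('wrist'),st);cv2.imwrite('pics/w6.png',w['frame'][:,:,::-1])
c=ctrl.capture('side');cv2.imwrite(f'pics/p6.png',cv2.resize(c['frame'][40:270,180:440],None,fx=3,fy=2.6)[:,:,::-1])
```

```text
t 16.57 p [ 0.6855 -0.2085  0.4017] x [0.334 0.943 0.   ] z [-0.006  0.003 -1.   ] F [-1.8  0.7 -0.6] w 0.0001 q [-0.4   0.23  1.17 -0.    1.75 -0.06]
bin frame [173.9 -45.1]
```

View pics/w6.png

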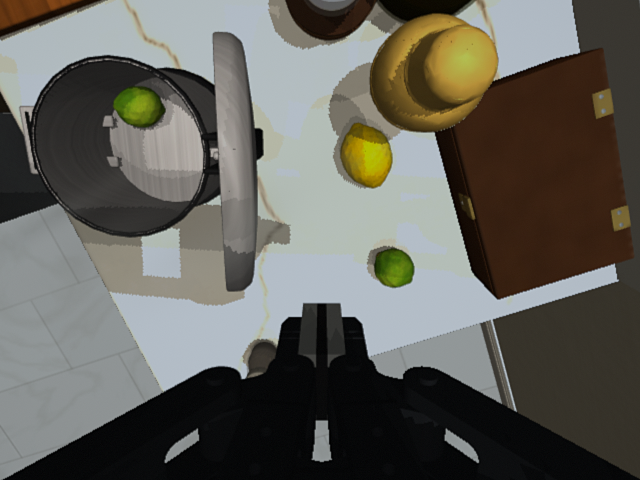

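View pics/p6.png

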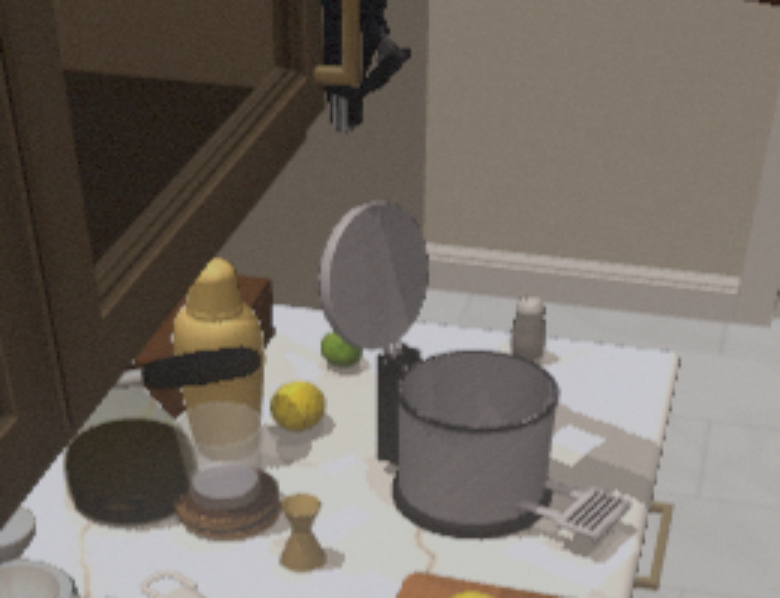

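The wrist view shows the lid edge-on at (235,160) and the fingers behind it at (320,340), in clear space. Descending.

move_arm(
  moves=[
    [0, 0, 25, 0, 0, 0],
    [0, 0, 30, 0, 0, 0],
    [0, 0, 30, 0, 0, 0],
    [0, 0, 22, 0, 0, 0],
    [0, 0, 0, 0, 0, 0],
  ],
)

```text
time_s: 17.08
tool_pos: [0.682, -0.2066, 0.2928]
tool_rot: [-2.558, -1.809, 0.009]
wrist_force: [0.3, -0.3, -1.4]
gripper_width: -0.0001
```

move_arm(
  moves=[
    [0, -5, 0, 0, 0, 0],
    [0, -5, 0, 0, 0, 0],
    [0, -5, 0, 0, 0, 0],
    [0, -5, 0, 0, 0, 0],
    [0, -5, 0, 0, 0, 0],
  ],
)

```text
time_s: 17.5
tool_pos: [0.6617, -0.1998, 0.3017]
tool_rot: [2.563, 1.812, 0.003]
wrist_force: [0.7, -0.3, 0.6]
gripper_width: 0.0001
```

move_arm(
  moves=[
    [0, -5, 0, 0, 0, 0],
    [0, -5, 0, 0, 0, 0],
    [0, -5, 0, 0, 0, 0],
    [0, -5, 0, 0, 0, 0],
    [0, -5, 0, 0, 0, 0],
  ],
)

```text
time_s: 17.92
tool_pos: [0.6376, -0.1913, 0.2992]
tool_rot: [-2.565, -1.813, 0.0]
wrist_force: [0.8, 0.0, -0.2]
gripper_width: 0.0004
```

Run:
```python
from h import *
from station import ctrl
st=ctrl.observe();R=rd(st)
a=np.array([.5367,-.108,0]);ux=np.array([.943,-.334,0]);uy=np.array([.334,.943,0])
print('bin frame',((st['tool_pos']-a)@np.array([ux,uy]).T*1000).round(1))
c=ctrl.capture('side');cv2.imwrite(f'pics/p7.png',cv2.resize(c['frame'][40:270,180:440],None,fx=3,fy=2.6)[:,:,::-1])
```

```text
t 17.92 p [ 0.6376 -0.1913  0.2992] x [0.334 0.943 0.   ] z [-0.  0. -1.] F [ 0.8  0.  -0.2] w 0.0004 q [-0.4   0.12  1.46 -0.    1.56 -0.06]
bin frame [123.  -44.8]
```

View pics/p7.png

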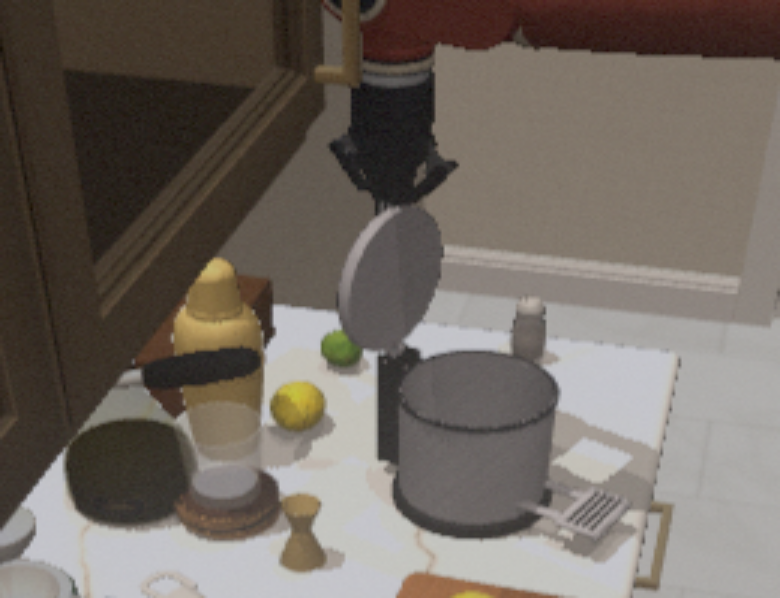

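The lid is tilting forward, its front edge now at crop (420,208). I'll keep pushing until it passes upright.

move_arm(
  moves=[
    [0, -6, 0, 0, 0, 0],
    [0, -6, 0, 0, 0, 0],
    [0, -6, 0, 0, 0, 0],
    [0, -6, 0, 0, 0, 0],
    [0, -6, 0, 0, 0, 0],
    [0, -6, 0, 0, 0, 0],
    [0, -6, 0, 0, 0, 0],
    [0, 0, 0, 0, 0, 0],
    [0, 0, 0, 0, 0, 0],
    [0, 0, 0, 0, 0, 0],
  ],
)

```text
time_s: 18.8
tool_pos: [0.5986, -0.1774, 0.2994]
tool_rot: [2.565, 1.813, 0.0]
wrist_force: [-0.1, -0.8, -0.2]
gripper_width: 0.0
```

move_arm(
  moves=[
    [0, 0, -20, 0, 0, 0],
    [0, 0, -35, 0, 0, 0],
    [0, 0, -35, 0, 0, 0],
    [0, 0, 0, 0, 0, 0],
    [0, 0, 0, 0, 0, 0],
    [0, 0, 0, 0, 0, 0],
    [0, 0, 0, 0, 0, 0],
    [0, 0, 0, 0, 0, 0],
    [0, 0, 0, 0, 0, 0],
    [0, 0, 0, 0, 0, 0],
  ],
)

```text
time_s: 19.63
tool_pos: [0.5984, -0.1774, 0.3881]
tool_rot: [-2.564, -1.812, 0.002]
wrist_force: [0.1, 0.5, -0.3]
gripper_width: -0.0002
```

Run:
```python
from h import *
from station import ctrl
st=ctrl.observe();R=rd(st)
s,t=pickle.load(open('st.pkl','rb'));r=pickle.load(open('masks.pkl','rb'))
c=ctrl.capture('side');cv2.imwrite(f'pics/p8.png',cv2.resize(c['frame'][40:270,180:440],None,fx=3,fy=2.6)[:,:,::-1])
b=c['frame'][150:330,230:420]
cv2.imwrite('pics/p8c.png',np.hstack([cv2.resize(x,None,fx=2.1,fy=2.1)[:,:,::-1] for x in(s['frame'][150:330,230:420],b)]))
t2=ctrl.capture('top')
for l in('bin_lid','lemon_mid','jigger','salt_shaker','bin','bin_tread'):
    for n,cc in(('s',c),('t',t2)):
        d=ctrl.masks_of(cc,l)
        print(l,n,d and np.round(d[0]['box'],0), r[l,n] and np.round(r[l,n][0]['box'],0))
```

```text
t 19.63 p [ 0.5984 -0.1774  0.3881] x [0.334 0.943 0.   ] z [-0.002  0.001 -1.   ] F [ 0.1  0.5 -0.3] w -0.0002 q [-0.41  0.01  1.43 -0.    1.7  -0.07]
bin_lid s [310. 170. 368. 205.] [312. 170. 368. 202.]
bin_lid t [355. 210. 413. 272.] [355. 207. 417. 273.]
lemon_mid s [331. 269. 350. 288.] [328. 269. 350. 288.]
lemon_mid t [278. 255. 298. 279.] [277. 254. 300. 279.]
jigger s [274. 229. 288. 257.] [273. 230. 288. 257.]
jigger t [317. 194. 330. 211.] [319. 191. 332. 211.]
salt_shaker s [350. 152. 364. 179.] [349. 156. 365. 175.]
salt_shaker t [477. 246. 499. 262.] [475. 243. 501. 262.]
bin s [306. 171. 387. 249.] [308. 171. 388. 248.]
bin t [346. 203. 413. 308.] [346. 203. 417. 309.]
bin_tread s [] [353. 225. 389. 249.]
bin_tread t [344. 270. 382. 306.] [346. 270. 383. 306.]
```

View pics/p8c.png

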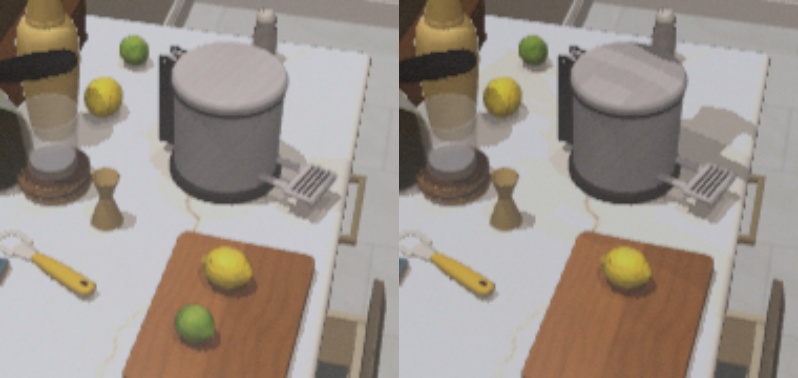

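Before and after, side by side, the lid is shut, the pedal is up and everything else stands where it did. I'll let it settle briefly, then hand in.

move_arm(
  moves=[
    [0, 0, 0, 0, 0, 0],
    [0, 0, 0, 0, 0, 0],
    [0, 0, 0, 0, 0, 0],
    [0, 0, 0, 0, 0, 0],
    [0, 0, 0, 0, 0, 0],
    [0, 0, 0, 0, 0, 0],
    [0, 0, 0, 0, 0, 0],
    [0, 0, 0, 0, 0, 0],
  ],
)

```text
time_s: 21.0
tool_pos: [0.5986, -0.1774, 0.3893]
tool_rot: [2.566, 1.813, 0.0]
wrist_force: [-0.1, 0.6, 0.5]
gripper_width: 0.0002
```

```bash
python3 -c "
from station import ctrl
print(ctrl.finish_job())"
```

```text
the job is handed in; nothing more can be done
None
```

The lime is in the bin and the lid is shut; I handed the job in at about 21 s, and the hand-in reports no verdict. I pressed the pedal to its stop (about 22 N, lid leaning back at roughly 1.75 rad) and let it up. I then dropped the lime in and tipped the lid forward from behind with the closed fingers.

**Last checks:**
- **Lime:** the wrist camera showed it on the bin floor before I closed the lid.
- **Lid and pedal:** the final side view shows the lid shut and the pedal up, as they were at the start.
- **Other things:** the bin, lemon, jigger and salt shaker match their starting outlines to within a few pixels.
- **Arm:** the gripper is clear above the bin, with wrist force near zero.

**Disagreement:** the network missed the pedal in the last side picture. It found it in the top picture in its old place, and it can be seen in the side crop.

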